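# Open the child-resistant solvent bottle

## Robot

A 7-joint arm with a two-finger parallel gripper is mounted at the origin on the work surface. World frame = base frame: x ahead of the robot, y to its left, z up, the work surface at z = 0. Lengths are in m, angles in rad, forces in N, time in s.
With the tool pointing down it reaches from about 0.35 to 0.9 m from the base axis. Payload 8.1 kg.
Tool frame: the origin (TCP) lies midway between the tips of the shut fingers; the grasp point (between the pads) lies 19 mm behind it; z points along the fingers, y is the line along which they close (so a half turn about z gives the same grasp; the last joint's range is limited). The gripper opens to 92 mm and grips with 3 to 60 N. Pads are 19 mm wide; open, the fingers measure 130 mm over their backs; the gripper's body (75 mm by 190 mm) begins 47 mm behind the grasp point.
Start: joints at [-1.364, 0.434, 0.025, 1.573, -0.012, 1.134, -0.075], TCP at [0.191, 0.595, 0.227] pointing down, gripper open.
Joint ranges: [-2.62, 2.62], [-0.44, 2.09], [-1.27, 1.32], [0.08, 2.57], [-1.32, 4.46], [0.12, 2], [-2.74, 2.74]. Speed limits (rad/s): [2.22, 2.22, 3.01, 3.01, 3.14, 3.14, 3.14].

## Interface

Orientations are given as a rotation vector (axis times angle).
In Python, from cell import arm gives the robot as it stands.
- The arm moves only by the tool carry_out, never from a script. Its arguments are lists of equal length, an entry for each row: "claw": the finger opening in cm, from 0 to 9.18; "delta_pos": the shift along the tool's x, y, z in cm, a list of three; "angular": the turn, a rotation vector about the tool's x, y, z in rad, a list of three. In form: {"claw": [claw, ...], "delta_pos": [[dx, dy, dz], ...], "angular": [[ax, ay, az], ...]}. A call has 1 to 20 rows; each row shifts and turns the commanded pose from where the row before left it, along the tool's axes as they then stand; what a row does not reach is not made up. A row lasts 1/10 s, in which the tool goes at most 50 mm and 8.59 degrees, less where a joint would pass 70% of its speed; a pose out of reach is approached as far as the arm can. A call with a gripper value outside its range is refused whole. The fingers move at their own pace and stop on an object; "force" is the grip in N (left out, the last holds). Time passes only in rows, so rows that do not move let the fingers close. It gives the time, the measured TCP pose, the force, the opening and the grip force at its end, in the units of the state.
- arm.observe(): the state, without advancing time (a new reading comes with each control period).
- arm.get_image(name): name is "side" or "top" or "wrist"; returns a dict with "frame" (420x560x3 uint8, red, green, blue), "mtx" (3x3 intrinsics, pixels), "T" (4x4, takes a point from camera to world coordinates). Camera axes: x right, y down, z forward; pixel columns grow to the right and rows downward; lengths in m; the calibration is good to about 2 mm. A picture is of the moment at which its call begins. There is no depth.
- arm.sign_off(): hands the job in; it is judged then, once.
Trained networks look in a picture, given as the dict that the camera call returned (one of the last four; its "shot" number tells which), for a name from the list of things; names that differ only in an ending like _2 or _b are one class to them, and where a whole thing is asked for, a point or a joint stands for the part that bears it (a point fixed in the world has none). Each returns a list of dicts, best first, with "conf" (0 to 1); they miss things now and then, are a little off and sometimes report something else, mostly with a low value. They report only what shows in the picture. A call takes as long as a camera call. They do not tell look-alikes from the thing itself.
- arm.look_for(label, picture): "centre" ([column, row] as shares, 0 to 1, of the picture: columns of its width, rows of its height, amid what is visible of it).
- arm.trace(label, picture): "region" (420x560 bool, what is visible of it) and "centre" ([column, row] as shares, 0 to 1, of the picture: columns of its width, rows of its height, amid what is visible of it).
- arm.place_of(label, picture): "centre" ([column, row] as shares, 0 to 1, of the picture: columns of its width, rows of its height: a listed point, or the origin of a listed thing).
The state is a dict: "clock": time; "joints": joint angles; "dq": joint speeds; "joint_efforts": joint torques, N m; "position": TCP position; "ee_rot": TCP orientation; "force": force on the tool from outside, world axes, zero at the start; "ft_torque": the same for the moment, N m; "width": opening from 0.0 (shut) to 1.0 (fully open); "gripper_force": force on a finger pad.
Only numpy, scipy, OpenCV 4.12 (cv2) and the standard library are available. Lean on these libraries where they do the work, as an engineer would, in place of code of your own. Each camera call takes 0.05 s, during which the arm holds its last target. There are 200 camera calls.

## Task

Open the amber solvent bottle standing in its holder: press its red child-resistant cap down hard, turn it anticlockwise while pressing until you feel it reach its end stop, and lift it off without overloading it (never more than 50 N on it in all), leaving the bottle upright in its holder. Then set the cap down gently, right way up and wholly on the round cork mat, and let go; leave everything else on the desk as it is.

Things in the scene. Friction and masses are not known exactly. Their poses are not given: they have to be found in the camera images.
- cap: Red child-resistant push-and-turn cap, a cylinder 50 mm in diameter, 31 mm tall, about 50 g, ribbed, two white arrows on top; grip it by its sides at any yaw. Origin: centre of its lower rim, z up its axis. At first locked on the neck, its x along the bottle's x: three lugs inside it sit with play in wide notches of the neck, held up by a spring disc; it can't turn past their lips or lift.
- cap_top (a point): Centre of the cap's top, 31 mm above its origin. TO UNLOCK: press straight down (spring 1.8 N/mm). The lugs pass the notch lip after 2.5 to 8.5 mm of travel, different each time and unseen, but always at about 17 N; 1.2 mm further, at about 19 N, is a hard stop. Press with 20 to 24 N. More than 50 N in all (pressing plus turning against a stop) between cap and bottle cracks it.
- neck (a point): Point on the bottle's axis, 130 mm above its origin: underside of the neck's lock. TO TURN: keep pressing, turn anticlockwise seen from above. The lugs come free after 25 to 79 degrees (unseen, new each time); only 7 degrees further is an end stop, felt as torque: stop at 0.15 Nm (friction is under 0.1; 0.3 is too much), back off 3 degrees, lift off. Pressed too little, it jams on the lip.
- bottle: The amber square bottle, 66 x 66 mm and 100 mm high, with a round shoulder up to 112 mm and a neck to 138-144 mm; loose, about 0.45 kg. Origin: centre of its underside, z up, x and y along its sides. At the start the lower rim of the locked cap is 125 mm above this origin (cap top 156 mm above it).
- holder: The grey square bottle holder screwed to the desk, 81 x 81 mm and 48 mm high with 6 mm walls (and two screw ears along its x); it keeps the bottle from turning, with 1.5 mm of play all round, but not from being lifted. Origin: centre of its underside on the desk. The bottle stands on its floor, 6 mm above the desk.
- mat: The round cork mat, 100 mm in diameter and 5 mm thick, fixed on the desk. Origin: centre of its underside; the cork surface is 5 mm above.
- board: Bystander, fixed: green circuit board on feet, 92 x 70 mm, its parts up to 27 mm high. Origin: centre of its underside.
- heatsink: Bystander: silver finned heatsink, 48 x 62 x 28 mm. Origin: centre of its underside.
- trimmer_knob: Bystander: blue trimmer knob, 21 mm in diameter, 17 mm high. Origin: centre of its underside.
- copper_lug: Bystander: copper cable lug lying flat, 48 x 17 x 9 mm. Origin: at its middle, on the desk.
- standoff: Bystander: cream hexagonal nylon standoff standing upright, 13 mm wide, 30 mm high. Origin: centre of its underside.
- screwdriver: Bystander: screwdriver with an orange handle lying on the desk, 160 mm long along its x. Origin: under its middle, on the desk.
Things that resemble listed ones, but are neither listed nor needed, are in the scene too. Leave any turquoise look-alike of the holder alone.

How it is judged:
By the outcome, as a careful person would: the job done as asked, in the order asked, and still so for the second after the job is handed in, with the robot touching nothing.
It also fails if it takes over 72 s, if anything falls off the work surface, if the arm or the gripper's body presses on something with over 40 N, if the wrist force passes 120 N, or if a joint passes its speed limit or range.

## Working session

There is one attempt and no reset: what is moved stays moved. The work goes in short steps, Python scripts to look and compute and a tool call to move; the robot and the scene stay as the last step left them, time stands still between calls to the robot, and variables do not carry over. Pictures are saved under pics/ and viewed, at most 10 in all, crops included, and the job is handed in when it is done.

Besides the shell and the picture viewer there is one more tool, called after "Emit:" by a JSON object that holds its "api" and its "payload", one argument or row to a line. carry_out: Moves the arm, as the interface text tells. Its arguments: {"type":"object","properties":{"claw":{"type":"array","items":{"type":"number"}},"delta_pos":{"type":"array","items":{"type":"array","items":{"type":"number"}}},"angular":{"type":"array","items":{"type":"array","items":{"type":"number"}}},"force":{"type":"number"}},"required":["claw","delta_pos","angular"]}

```bash
mkdir -p pics
cat > h.py <<'E'
import numpy as np, cv2
from scipy.spatial.transform import Rotation as R
from cell import arm
def save(p,n): cv2.imwrite('pics/'+n+'.png',p['frame'][:,:,::-1])
def ray(p,c):
    K,T=p['mtx'],p['T']; d=T[:3,:3]@np.linalg.solve(K,[c[0]*560,c[1]*420,1.]); return T[:3,3],d/np.linalg.norm(d)
def atz(p,c,z):
    o,d=ray(p,c); return o+d*(z-o[2])/d[2]
def proj(p,X):
    T=p['T']; q=p['mtx']@(T[:3,:3].T@(np.array(X)-T[:3,3])); return q[:2]/q[2]
def tri(l):
    A=np.zeros((3,3));b=np.zeros(3)
    for o,d in l:
        M=np.eye(3)-np.outer(d,d);A+=M;b+=M@o
    return np.linalg.solve(A,b)
E
python3 - <<'E'
from h import *
s=arm.observe(); print({k:np.round(v,3) for k,v in s.items()})
P={n:arm.get_image(n) for n in('top','side')}
for n,p in P.items():
    save(p,n+'0')
    for l,z in(('cap_top',.162),('cap',.131),('holder',0),('bottle',.006),('mat',0),('neck',.136)):
        for r in arm.place_of(l,p)[:3]: print(n,l,round(r['conf'],2),np.round(np.array(r['centre'])*[560,420]),np.round(atz(p,r['centre'],z),3))
E
```

```text
{'clock': np.float64(0.0), 'joints': array([-1.364,  0.435,  0.025,  1.574, -0.012,  1.134, -0.075]), 'dq': array([ 0.001, -0.001,  0.   ,  0.001,  0.   ,  0.   , -0.001]), 'joint_efforts': array([-0.0000e+00, -6.6786e+01,  9.8500e-01, -3.1447e+01, -6.0000e-02,
        4.3000e-02,  0.0000e+00]), 'position': array([0.19 , 0.595, 0.226]), 'ee_rot': array([-4.850e-01, -3.104e+00,  3.000e-03]), 'force': array([0.323, 0.181, 0.135]), 'ft_torque': array([-0.008, -0.036, -0.009]), 'gripper_force': np.float64(0.0), 'width': np.float64(0.997)}
top cap_top 0.59 [386. 225.] [ 0.496 -0.218  0.162]
top cap 0.72 [379. 224.] [ 0.506 -0.21   0.131]
top cap 0.63 [382. 229.] [ 0.493 -0.214  0.131]
top holder 0.87 [408. 288.] [ 0.359 -0.287  0.   ]
top holder 0.79 [368. 232.] [ 0.51  -0.207  0.   ]
top holder 0.58 [426. 206.] [ 0.563 -0.365 -0.   ]
top bottle 0.87 [368. 236.] [ 0.5   -0.204  0.006]
top mat 0.6 [215. 260.] [0.477 0.187 0.   ]
top neck 0.56 [378. 223.] [ 0.506 -0.205  0.136]
side cap_top 0.85 [249. 266.] [ 0.494 -0.207  0.162]
side cap_top 0.74 [250. 280.] [ 0.497 -0.243  0.162]
side cap 0.8 [249. 278.] [ 0.494 -0.2    0.131]
side holder 0.85 [250. 337.] [ 0.489 -0.21   0.   ]
side holder 0.83 [296. 406.] [ 0.562 -0.362  0.   ]
side holder 0.64 [170. 377.] [ 0.355 -0.292 -0.   ]
side bottle 0.7 [257. 334.] [ 0.503 -0.209  0.006]
side bottle 0.59 [263. 262.] [0.517 0.002 0.006]
side bottle 0.52 [284. 167.] [0.588 0.436 0.006]
side mat 0.89 [244. 218.] [0.476 0.189 0.   ]
side neck 0.64 [250. 281.] [ 0.495 -0.214  0.136]
```

View pics/top0.png

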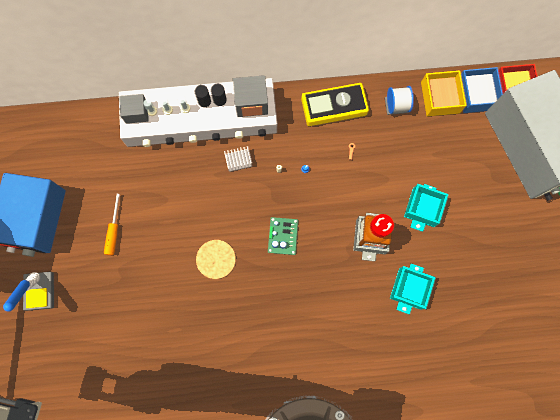

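View pics/side0.png

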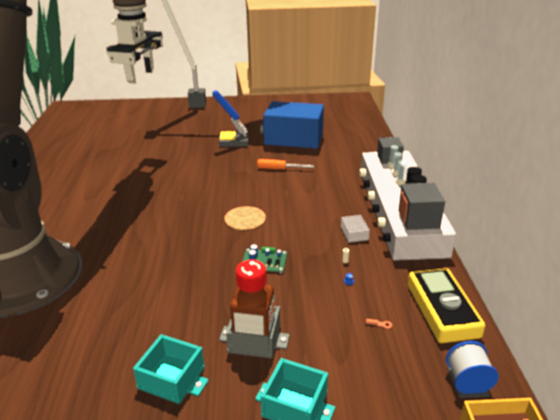

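The only red cap is at top (382,226) / side (251,272), on the amber bottle in the grey holder. The turquoise holders at top (427,206) and (413,288) are empty look-alikes, and the red bin at (518,75) is out of the question. Next I measure precisely and check a close crop.

Run:
```python
from h import *
from scipy.optimize import least_squares
P=[arm.get_image(n) for n in('top','side')]
def blob(p,cs,f):
    hsv=cv2.cvtColor(p['frame'],cv2.COLOR_RGB2HSV); m=f(hsv).astype(np.uint8)
    m=cv2.morphologyEx(m,cv2.MORPH_CLOSE,np.ones((5,5)))
    n,lab,st,ce=cv2.connectedComponentsWithStats(m)
    i=1+np.argmin(np.linalg.norm(ce[1:]-cs,axis=1)+1e3*(st[1:,4]<80)); return st[i],ce[i]
red=lambda h:((h[...,0]<4)|(h[...,0]>174))&(h[...,1]>170)&(h[...,2]>110)
cork=lambda h:(h[...,0]>14)&(h[...,0]<28)&(h[...,1]>60)&(h[...,2]>150)
t=np.linspace(0,2*np.pi,60)
def hullc(p,c,z0,z1,r):
    X=[[c[0]+r*np.cos(a),c[1]+r*np.sin(a),z] for a in t for z in(z0,z1)]
    h=cv2.convexHull(np.array([proj(p,x) for x in X],np.float32)); M=cv2.moments(h); x,y,w,hh=cv2.boundingRect(h)
    return np.array([M['m10'],M['m01']])/M['m00'],(x,y,w,hh)
for nm,f,cs,z0,z1,r,x0 in(('cap',red,[(382,226),(251,272)],.131,.162,.025,(.495,-.21)),('mat',cork,[(215,260),(244,218)],0,.005,.05,(.477,.187))):
    B=[blob(p,c,f) for p,c in zip(P,cs)]
    for k in((0,),(1,),(0,1)):
        s=least_squares(lambda c:np.concatenate([hullc(P[i],c,z0,z1,r)[0]-B[i][1] for i in k]),x0)
        print(nm,k,s.x.round(4),s.fun.round(1))
    print([(b[0],b[1].round(1),hullc(p,s.x,z0,z1,r)[1]) for b,p in zip(B,P)])
s=arm.observe(); print(R.from_rotvec(s['ee_rot']).as_matrix().round(3))
c=[cv2.resize(p['frame'][v-60:v+60,u-50:u+50],(400,480),interpolation=2) for p,u,v in((P[0],375,230),(P[1],252,300))]
save({'frame':np.hstack(c)},'crop')
```

```text
cap (0,) [ 0.4982 -0.2105] [-0.  0.]
cap (1,) [ 0.4971 -0.213 ] [0. 0.]
cap (0, 1) [ 0.4975 -0.2116] [ 0.5  0.3  0.2 -0.5]
[(array([371, 214,  23,  23, 404], dtype=int32), array([381.7, 225.3]), (369, 213, 26, 25)), (array([236, 260,  31,  32, 814], dtype=int32), array([250.7, 275.5]), (235, 258, 32, 34))]
mat (0,) [0.4789 0.1875] [0. 0.]
mat (1,) [0.4774 0.1869] [ 0. -0.]
mat (0, 1) [0.4781 0.1873] [ 0.1  0.3  0.3 -0.1]
[(array([ 196,  240,   40,   39, 1214], dtype=int32), array([215.2, 258.9]), (195, 239, 41, 40)), (array([225, 207,  40,  22, 704], dtype=int32), array([244.6, 217.5]), (224, 205, 42, 25))]
[[-0.952  0.305  0.   ]
 [ 0.305  0.952  0.   ]
 [ 0.     0.    -1.   ]]
```

View pics/crop.png

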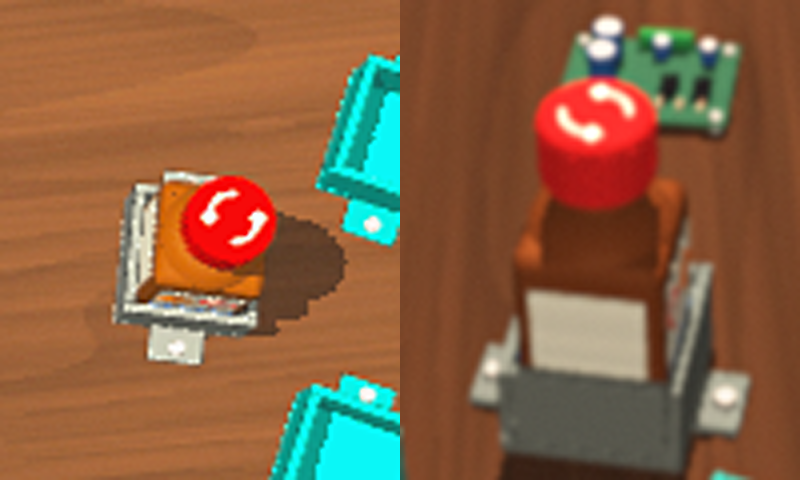

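The crop confirms it: red cap with white arrows on the amber bottle in the grey screwed-down holder (cap at crop (230,220) left, (597,140) right). First I turn the wrist clockwise, which leaves range for the anticlockwise turn.

Emit:
{"api": "carry_out", "payload": {
  "claw": [9.18,9.18,9.18,9.18,9.18,9.18,9.18,9.18,9.18,9.18,9.18,9.18],
  "delta_pos": [
    [0,0,0],
    [0,0,0],
    [0,0,0],
    [0,0,0],
    [0,0,0],
    [0,0,0],
    [0,0,0],
    [0,0,0],
    [0,0,0],
    [0,0,0],
    [0,0,0],
    [0,0,0]
  ],
  "angular": [
    [0,0,0.14],
    [0,0,0.14],
    [0,0,0.14],
    [0,0,0.14],
    [0,0,0.14],
    [0,0,0.14],
    [0,0,0.14],
    [0,0,0.14],
    [0,0,0.14],
    [0,0,0.14],
    [0,0,0.14],
    [0,0,0]
  ]
}}

```text
clock: 2.0
position: [0.1904, 0.5953, 0.2267]
ee_rot: [2.511, 1.888, 0.0]
force: [0.5, -1.1, 1.3]
width: 0.998
gripper_force: 0.0
```

```bash
cat >> h.py <<'E'
def to(target):
    s=arm.observe(); M=R.from_rotvec(s['ee_rot']).as_matrix()
    print('t',s['clock'].round(2),'pos',s['position'].round(4),'F',s['force'].round(2),'T',s['ft_torque'].round(3),'q',s['joints'].round(2),'w',s['width'].round(3),'g',s['gripper_force'].round(1))
    print(M.round(3).tolist(),'tool cm',(100*M.T@(np.array(target)-s['position'])).round(2))
E
python3 -c "
from h import *
to([.45,.15,.24]);to([.4975,-.2116,.24])"
```

```text
Traceback (most recent call last):
  File "h.py", line 18, in to
    print('t',s['clock'].round(2),'pos',s['position'].round(4),'F',s['force'].round(2),'T',s['ft_torque'].round(3),'q',s['joints'].round(2),'w',s['width'].round(3),'g',s['gripper_force'].round(1))
              ^^^^^^^^^^^^^^^^
AttributeError: 'float' object has no attribute 'round'
```

```bash
sed -i "s/    s=arm.observe(); M=/    s={k:np.array(v) for k,v in arm.observe().items()}; M=/" h.py
python3 -c "
from h import *
to([.45,.15,.24]);to([.4975,-.2116,.24])"
```

```text
t 2.0 pos [0.1904 0.5953 0.2267] F [ 0.47 -1.06  1.29] T [-0.099  0.019  0.065] q [-1.6   0.45  0.38  1.6  -0.18  1.13 -1.47] w 0.998 g 0.0
[[0.277, 0.961, 0.0], [0.961, -0.277, -0.0], [-0.0, 0.0, -1.0]] tool cm [-35.58  37.3   -1.32]
t 2.0 pos [0.1904 0.5953 0.2267] F [ 0.47 -1.06  1.29] T [-0.099  0.019  0.065] q [-1.6   0.45  0.38  1.6  -0.18  1.13 -1.47] w 0.998 g 0.0
[[0.277, 0.961, 0.0], [0.961, -0.277, -0.0], [-0.0, 0.0, -1.0]] tool cm [-69.    51.89  -1.32]
```

Emit:
{"api": "carry_out", "payload": {
  "claw": [9.18,9.18,9.18,9.18,9.18,9.18,9.18,9.18,9.18,9.18,9.18,9.18,9.18,9.18,9.18,9.18,9.18,9.18],
  "delta_pos": [
    [-1,1,-0.1],
    [-2,2.1,-0.1],
    [-2,2.1,-0.1],
    [-2,2.1,-0.1],
    [-2,2.1,-0.1],
    [-2,2.1,-0.1],
    [-2,2.1,-0.1],
    [-2,2.1,-0.1],
    [-2,2.1,-0.1],
    [-2,2.1,-0.1],
    [-2,2.1,-0.1],
    [-2,2.1,-0.1],
    [-2,2.1,-0.1],
    [-2,2.1,0],
    [-2,2.1,0],
    [-2,2.1,0],
    [-2,2.1,0],
    [-2,2.1,0]
  ],
  "angular": [
    [0,0,0],
    [0,0,0],
    [0,0,0],
    [0,0,0],
    [0,0,0],
    [0,0,0],
    [0,0,0],
    [0,0,0],
    [0,0,0],
    [0,0,0],
    [0,0,0],
    [0,0,0],
    [0,0,0],
    [0,0,0],
    [0,0,0],
    [0,0,0],
    [0,0,0],
    [0,0,0]
  ]
}}

```text
clock: 3.8
position: [0.4471, 0.1555, 0.2399]
ee_rot: [-2.505, -1.895, -0.001]
force: [1.3, -0.2, -0.5]
width: 1.0
gripper_force: 0.0
```

Emit:
{"api": "carry_out", "payload": {
  "claw": [9.18,9.18,9.18,9.18,9.18,9.18,9.18,9.18,9.18,9.18,9.18,9.18,9.18],
  "delta_pos": [
    [-2.5,1.1,0],
    [-2.8,1.2,0],
    [-2.8,1.2,0],
    [-2.8,1.2,0],
    [-2.8,1.2,0],
    [-2.8,1.2,0],
    [-2.8,1.2,0],
    [-2.8,1.2,0],
    [-2.8,1.2,0],
    [-2.8,1.2,0],
    [-2.8,1.2,0],
    [-1,0.4,0],
    [0,0,0]
  ],
  "angular": [
    [0,0,0],
    [0,0,0],
    [0,0,0],
    [0,0,0],
    [0,0,0],
    [0,0,0],
    [0,0,0],
    [0,0,0],
    [0,0,0],
    [0,0,0],
    [0,0,0],
    [0,0,0],
    [0,0,0]
  ]
}}

```text
clock: 5.1
position: [0.489, -0.1844, 0.2398]
ee_rot: [2.51, 1.889, -0.0]
force: [0.3, 0.2, -0.3]
width: 0.998
gripper_force: 0.0
```

```bash
python3 -c "
from h import *
to([.4975,-.2116,.24])
p=arm.get_image('wrist');save(p,'w1')
for r in arm.place_of('cap_top',p)[:2]: print(r['conf'],atz(p,r['centre'],.162).round(4))
for r in arm.trace('cap',p)[:1]: print(r['conf'],r['region'].sum(),atz(p,r['centre'],.155).round(4))
print(proj(p,[.4975,-.2116,.162]))"
```

```text
t 5.1 pos [ 0.489  -0.1844  0.2398] F [ 0.28  0.19 -0.3 ] T [-0.103  0.063  0.032] q [-0.35  0.3   0.79  1.85 -0.24  1.09  0.25] w 0.998 g 0.0
[[0.277, 0.961, -0.0], [0.961, -0.277, -0.0], [-0.0, 0.0, -1.0]] tool cm [-2.38  1.57 -0.02]
0.92 [ 0.4982 -0.2134  0.162 ]
0.93 3893 [ 0.4983 -0.2078  0.155 ]
[303.78418226 255.10356803]
```

View pics/w1.png

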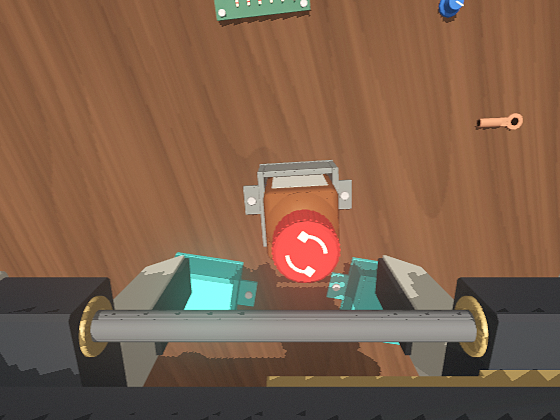

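The wrist view shows the cap top at (306,250), centred between the open fingers to within 2 mm of my estimate. I'll centre, descend and grip.

Emit:
{"api": "carry_out", "payload": {
  "claw": [9.18,9.18,9.18,9.18,9.18,9.18,9.18,9.18],
  "delta_pos": [
    [-1.2,0.8,0],
    [-1.25,0.84,0],
    [0,0,2],
    [0,0,2.5],
    [0,0,2.5],
    [0,0,2.5],
    [0,0,1.2],
    [0,0,0]
  ],
  "angular": [
    [0,0,0],
    [0,0,0],
    [0,0,0],
    [0,0,0],
    [0,0,0],
    [0,0,0],
    [0,0,0],
    [0,0,0]
  ],
  "force": 10
}}

```text
clock: 6.05
position: [0.4982, -0.2088, 0.1315]
ee_rot: [-2.505, -1.892, 0.002]
force: [0.1, 0.9, 0.9]
width: 1.0
gripper_force: 0.0
```

Emit:
{"api": "carry_out", "payload": {
  "claw": [4,4,4,4,4,4,4,4,4],
  "delta_pos": [
    [0,0,0],
    [0,0,0],
    [0,0,0],
    [0,0,0],
    [0,0,0],
    [0,0,0],
    [0,0,0],
    [0,0,0],
    [0,0,0]
  ],
  "angular": [
    [0,0,0],
    [0,0,0],
    [0,0,0],
    [0,0,0],
    [0,0,0],
    [0,0,0],
    [0,0,0],
    [0,0,0],
    [0,0,0]
  ],
  "force": 10
}}

```text
clock: 6.95
position: [0.4989, -0.2104, 0.1328]
ee_rot: [-2.509, -1.891, -0.0]
force: [-1.3, 1.1, 4.5]
width: 0.542
gripper_force: 10.0
```

```bash
python3 -c "
from h import *
to([.498,-.2125,.133])"
```

```text
t 6.95 pos [ 0.4989 -0.2104  0.1328] F [-1.34  1.11  4.52] T [0.017 0.455 0.02 ] q [-0.21  0.47  0.71  1.93 -0.39  0.88  0.42] w 0.542 g 10.0
[[0.276, 0.961, -0.0], [0.961, -0.276, 0.0], [0.0, -0.0, -1.0]] tool cm [-0.23 -0.03 -0.02]
```

Emit:
{"api": "carry_out", "payload": {
  "claw": [6,6,6,6,6],
  "delta_pos": [
    [0,0,0],
    [0,0,0],
    [0,0,0],
    [0,0,0],
    [0,0,0]
  ],
  "angular": [
    [0,0,0],
    [0,0,0],
    [0,0,0],
    [0,0,0],
    [0,0,0]
  ]
}}

```text
clock: 7.45
position: [0.499, -0.2104, 0.1326]
ee_rot: [-2.509, -1.891, 0.0]
force: [0.3, -0.7, -0.5]
width: 0.659
gripper_force: 0.0
```

```bash
python3 -c "
from h import *
to([.498,-.2122,.133])
p=arm.get_image('wrist');save(p,'w2')
for r in arm.place_of('cap_top',p)[:2]: print(r['conf'],atz(p,r['centre'],.162).round(4),np.array(r['centre'])*[560,420])
print(proj(p,[.4982,-.2104,.162]))"
```

```text
t 7.45 pos [ 0.499  -0.2104  0.1326] F [ 0.26 -0.69 -0.53] T [-0.125  0.039 -0.02 ] q [-0.21  0.47  0.71  1.93 -0.39  0.88  0.42] w 0.659 g 0.0
[[0.275, 0.961, -0.0], [0.961, -0.275, 0.0], [-0.0, -0.0, -1.0]] tool cm [-0.2  -0.04 -0.04]
0.69 [ 0.5008 -0.2133  0.162 ] [287.28  313.908]
[279.39553443 309.67493592]
```

View pics/w2.png

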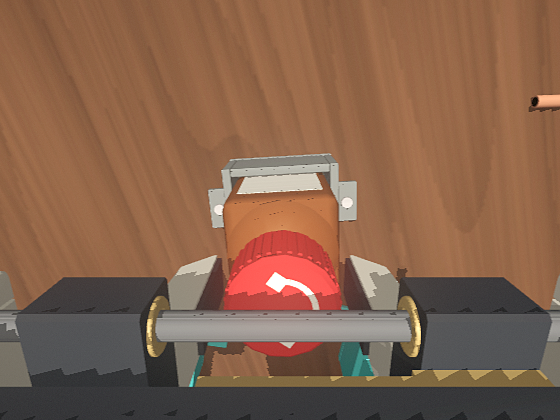

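Wrist view: cap between the pads, top face spanning columns 225–343, lower edge at row 356. I fit the position to these extents.

```bash
python3 -c "
from h import *
from scipy.optimize import least_squares
p=arm.get_image('wrist')
h=cv2.cvtColor(p['frame'],cv2.COLOR_RGB2HSV);m=((h[...,0]<5)|(h[...,0]>173))&(h[...,1]>150)&(h[...,2]>80);m[:220]=0
m=cv2.morphologyEx(m.astype(np.uint8),cv2.MORPH_OPEN,np.ones((3,3)))
v,u=np.nonzero(m);o=np.array([u.min(),u.max()+1,v.max()+1]);print(o)
t=np.linspace(0,6.283,90)
def f(c):
    q=np.array([proj(p,[c[0]+.025*np.cos(a),c[1]+.025*np.sin(a),z]) for a in t for z in (.131,.162)]);return np.array([q[:,0].min(),q[:,0].max(),q[:,1].max()])-o
s=least_squares(f,[.498,-.211]);print(s.x,s.fun)
to([*s.x,.133])"
```

```text
[224 342 357]
[ 0.49995514 -0.2096934 ] [-1.19048354  1.18817091  0.15448765]
t 7.6 pos [ 0.499  -0.2104  0.1327] F [-0.16 -0.34  0.57] T [-0.099  0.089  0.01 ] q [-0.21  0.47  0.71  1.93 -0.39  0.88  0.42] w 0.654 g 0.0
[[0.275, 0.961, -0.0], [0.961, -0.275, 0.0], [-0.0, -0.0, -1.0]] tool cm [ 0.09  0.08 -0.03]
```

Emit:
{"api": "carry_out", "payload": {
  "claw": [4,4,4,4,4,4],
  "delta_pos": [
    [-0.05,0,0],
    [0,0,0],
    [0,0,0],
    [0,0,0],
    [0,0,0],
    [0,0,0]
  ],
  "angular": [
    [0,0,0],
    [0,0,0],
    [0,0,0],
    [0,0,0],
    [0,0,0],
    [0,0,0]
  ],
  "force": 50
}}

```text
clock: 8.2
position: [0.4987, -0.2109, 0.1327]
ee_rot: [-2.509, -1.891, 0.0]
force: [-1.5, -0.5, 1.6]
width: 0.538
gripper_force: 50.0
```

Emit:
{"api": "carry_out", "payload": {
  "claw": [4,4,4,4],
  "delta_pos": [
    [0,0,0.05],
    [0,0,0.1],
    [0,0,0.1],
    [0,0,0]
  ],
  "angular": [
    [0,0,0],
    [0,0,0],
    [0,0,0],
    [0,0,0]
  ]
}}

```text
clock: 8.6
position: [0.4991, -0.2111, 0.1309]
ee_rot: [2.509, 1.89, 0.001]
force: [-3.2, 1.8, 11.1]
width: 0.537
gripper_force: 50.0
```

```bash
python3 -c "
from h import *
to([.498,-.2125,.133])"
```

```text
t 8.6 pos [ 0.4991 -0.2111  0.1309] F [-3.19  1.85 11.13] T [ 0.167  0.909 -0.012] q [-0.21  0.47  0.71  1.93 -0.4   0.88  0.43] w 0.537 g 50.0
[[0.276, 0.961, 0.001], [0.961, -0.276, 0.0], [0.0, 0.001, -1.0]] tool cm [-0.17 -0.07 -0.21]
```

Emit:
{"api": "carry_out", "payload": {
  "claw": [4,4,4],
  "delta_pos": [
    [0,0,0.1],
    [0,0,0.05],
    [0,0,0]
  ],
  "angular": [
    [0,0,0],
    [0,0,0],
    [0,0,0]
  ]
}}

```text
clock: 8.9
position: [0.4992, -0.2111, 0.1297]
ee_rot: [2.508, 1.89, 0.002]
force: [-2.9, 1.5, 13.9]
width: 0.539
gripper_force: 50.0
```

Emit:
{"api": "carry_out", "payload": {
  "claw": [4,4,4],
  "delta_pos": [
    [0,0,0.1],
    [0,0,0],
    [0,0,0]
  ],
  "angular": [
    [0,0,0],
    [0,0,0],
    [0,0,0]
  ]
}}

```text
clock: 9.2
position: [0.4993, -0.2111, 0.1289]
ee_rot: [2.508, 1.89, 0.002]
force: [-4.4, 1.6, 16.1]
width: 0.535
gripper_force: 50.0
```

Emit:
{"api": "carry_out", "payload": {
  "claw": [4,4,4],
  "delta_pos": [
    [0,0,0.1],
    [0,0,0],
    [0,0,0]
  ],
  "angular": [
    [0,0,0],
    [0,0,0],
    [0,0,0]
  ]
}}

```text
clock: 9.5
position: [0.4994, -0.2112, 0.128]
ee_rot: [2.508, 1.89, 0.002]
force: [-5.8, 2.8, 17.2]
width: 0.544
gripper_force: 50.0
```

Emit:
{"api": "carry_out", "payload": {
  "claw": [4,4,4],
  "delta_pos": [
    [0,0,0.06],
    [0,0,0],
    [0,0,0]
  ],
  "angular": [
    [0,0,0],
    [0,0,0],
    [0,0,0]
  ]
}}

```text
clock: 9.8
position: [0.4994, -0.2113, 0.1275]
ee_rot: [2.508, 1.89, 0.003]
force: [-4.2, 1.3, 18.1]
width: 0.538
gripper_force: 50.0
```

Emit:
{"api": "carry_out", "payload": {
  "claw": [4,4,4],
  "delta_pos": [
    [0,0,0.06],
    [0,0,0],
    [0,0,0]
  ],
  "angular": [
    [0,0,0],
    [0,0,0],
    [0,0,0]
  ]
}}

```text
clock: 10.1
position: [0.4994, -0.2112, 0.127]
ee_rot: [2.508, 1.89, 0.003]
force: [-4.9, 2.1, 18.8]
width: 0.536
gripper_force: 50.0
```

```bash
python3 -c "
from h import *
to([.498,-.2125,.133])"
```

```text
t 10.1 pos [ 0.4994 -0.2112  0.127 ] F [-4.9   2.09 18.81] T [3.650e-01 1.246e+00 1.000e-03] q [-0.21  0.48  0.71  1.94 -0.4   0.87  0.43] w 0.536 g 50.0
[[0.276, 0.961, 0.002], [0.961, -0.276, 0.0], [0.001, 0.002, -1.0]] tool cm [-0.16 -0.1  -0.6 ]
```

Emit:
{"api": "carry_out", "payload": {
  "claw": [4,4,4],
  "delta_pos": [
    [0,0,0.05],
    [0,0,0],
    [0,0,0]
  ],
  "angular": [
    [0,0,0],
    [0,0,0],
    [0,0,0]
  ]
}}

```text
clock: 10.4
position: [0.4996, -0.2113, 0.1267]
ee_rot: [2.508, 1.89, 0.003]
force: [-4.9, 3.4, 21.2]
width: 0.535
gripper_force: 50.0
```

Emit:
{"api": "carry_out", "payload": {
  "claw": [4,4,4],
  "delta_pos": [
    [0,0,0.02],
    [0,0,0],
    [0,0,0]
  ],
  "angular": [
    [0,0,0],
    [0,0,0],
    [0,0,0]
  ]
}}

```text
clock: 10.7
position: [0.4997, -0.2113, 0.1266]
ee_rot: [2.508, 1.89, 0.003]
force: [-5.3, 2.3, 23.8]
width: 0.535
gripper_force: 50.0
```

Emit:
{"api": "carry_out", "payload": {
  "claw": [4,4,4,4,4],
  "delta_pos": [
    [0,0,0],
    [0,0,0],
    [0,0,0],
    [0,0,0],
    [0,0,0]
  ],
  "angular": [
    [0,0,-0.03],
    [0,0,-0.04],
    [0,0,-0.04],
    [0,0,-0.04],
    [0,0,0]
  ]
}}

```text
clock: 11.2
position: [0.5, -0.2114, 0.1267]
ee_rot: [2.357, 2.073, 0.004]
force: [-4.0, 1.9, 22.0]
width: 0.542
gripper_force: 50.0
```

```bash
python3 -c "
from h import *
to([.498,-.2125,.133])"
```

```text
t 11.2 pos [ 0.5    -0.2114  0.1267] F [-3.99  1.93 22.  ] T [0.35  1.113 0.005] q [-0.18  0.47  0.66  1.94 -0.37  0.86  0.55] w 0.542 g 50.0
[[0.128, 0.992, 0.003], [0.992, -0.128, 0.0], [0.0, 0.003, -1.0]] tool cm [-0.13 -0.18 -0.63]
```

Emit:
{"api": "carry_out", "payload": {
  "claw": [4,4,4,4,4],
  "delta_pos": [
    [0,0,0],
    [0,0,0],
    [0,0,0],
    [0,0,0],
    [0,0,0]
  ],
  "angular": [
    [0,0,-0.05],
    [0,0,-0.05],
    [0,0,-0.05],
    [0,0,-0.05],
    [0,0,-0.05]
  ]
}}

```text
clock: 11.7
position: [0.5003, -0.2112, 0.1267]
ee_rot: [2.079, 2.352, 0.004]
force: [-3.3, 2.7, 20.8]
width: 0.539
gripper_force: 50.0
```

```bash
python3 -c "
from h import *
to([.498,-.2125,.133])"
```

```text
t 11.7 pos [ 0.5003 -0.2112  0.1267] F [-3.35  2.73 20.78] T [ 0.489  0.884 -0.159] q [-0.13  0.45  0.59  1.93 -0.33  0.85  0.76] w 0.539 g 50.0
[[-0.123, 0.992, 0.004], [0.992, 0.123, 0.0], [-0.0, 0.004, -1.0]] tool cm [-0.1  -0.24 -0.63]
```

Emit:
{"api": "carry_out", "payload": {
  "claw": [4,4],
  "delta_pos": [
    [0,0,0.01],
    [0,0,0]
  ],
  "angular": [
    [0,0,0],
    [0,0,0]
  ]
}}

```text
clock: 11.9
position: [0.5003, -0.2113, 0.1267]
ee_rot: [2.081, 2.35, 0.004]
force: [-4.7, 2.3, 22.3]
width: 0.535
gripper_force: 50.0
```

```bash
python3 -c "
from h import *
to([.498,-.2125,.133])
p=arm.get_image('wrist');save(p,'w3')"
```

```text
t 11.9 pos [ 0.5003 -0.2113  0.1267] F [-4.65  2.29 22.3 ] T [0.446 0.995 0.013] q [-0.13  0.45  0.59  1.93 -0.33  0.85  0.76] w 0.535 g 50.0
[[-0.121, 0.993, 0.004], [0.993, 0.121, 0.0], [-0.0, 0.004, -1.0]] tool cm [-0.09 -0.24 -0.63]
```

View pics/w3.png

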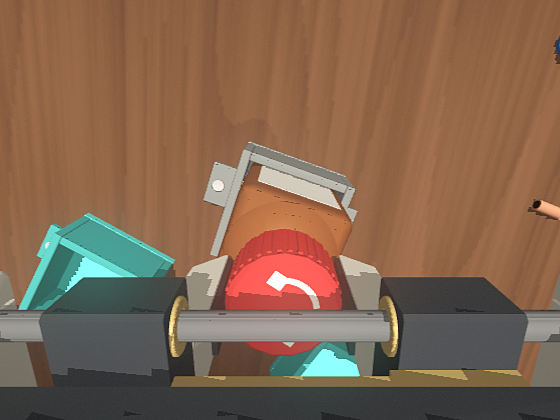

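Cap and gripper turn together (the arrow stays at (290,285) in view) while the bottle stays put in the holder. No stop is possible before 32°, so one more free stretch, then small steps.

Emit:
{"api": "carry_out", "payload": {
  "claw": [4,4,4,4,4],
  "delta_pos": [
    [0,0,0],
    [0,0,0],
    [0,0,0],
    [0,0,0],
    [0,0,0]
  ],
  "angular": [
    [0,0,-0.03],
    [0,0,-0.03],
    [0,0,-0.03],
    [0,0,-0.02],
    [0,0,-0.02]
  ]
}}

```text
clock: 12.45
position: [0.5003, -0.211, 0.1267]
ee_rot: [1.923, 2.481, 0.004]
force: [-4.1, 3.9, 21.2]
width: 0.539
gripper_force: 50.0
```

```bash
cat > o.py <<'E'
from h import *
s=arm.observe(); M=R.from_rotvec(s['ee_rot']).as_matrix()
print(round(s['clock'],2),'yaw',round(np.degrees(np.arctan2(M[1,0],M[0,0]))-74,2),'Tz',round(s['ft_torque'][2],3),'e7',round(s['joint_efforts'][6],3),'F',np.round(s['force'],1),np.round(s['position'],4))
E
python3 o.py
```

```text
12.45 yaw 30.42 Tz -0.088 e7 -0.228 F [-4.1  3.9 21.2] [ 0.5003 -0.211   0.1267]
```

Emit:
{"api": "carry_out", "payload": {
  "claw": [4],
  "delta_pos": [
    [0,0,0]
  ],
  "angular": [
    [0,0,0]
  ]
}}

```text
clock: 12.55
position: [0.5003, -0.2111, 0.1267]
ee_rot: [1.924, 2.48, 0.004]
force: [-4.1, 3.5, 21.4]
width: 0.54
gripper_force: 50.0
```

```bash
python3 o.py
```

```text
12.55 yaw 30.41 Tz -0.103 e7 0.366 F [-4.1  3.5 21.4] [ 0.5003 -0.2111  0.1267]
```

Emit:
{"api": "carry_out", "payload": {
  "claw": [4,4],
  "delta_pos": [
    [0,0,0.01],
    [0,0,0]
  ],
  "angular": [
    [0,0,-0.015],
    [0,0,-0.015]
  ]
}}

```text
clock: 12.75
position: [0.5003, -0.211, 0.1266]
ee_rot: [1.886, 2.509, 0.004]
force: [-4.3, 3.9, 22.9]
width: 0.536
gripper_force: 50.0
```

```bash
python3 o.py
```

```text
12.75 yaw 32.12 Tz -0.07 e7 -0.137 F [-4.3  3.9 22.9] [ 0.5003 -0.211   0.1266]
```

Emit:
{"api": "carry_out", "payload": {
  "claw": [4,4],
  "delta_pos": [
    [0,0,0],
    [0,0,0]
  ],
  "angular": [
    [0,0,-0.015],
    [0,0,-0.015]
  ]
}}

```text
clock: 12.95
position: [0.5003, -0.211, 0.1266]
ee_rot: [1.848, 2.537, 0.004]
force: [-3.4, 3.7, 22.5]
width: 0.536
gripper_force: 50.0
```

```bash
python3 o.py
```

```text
12.95 yaw 33.84 Tz -0.134 e7 -0.154 F [-3.4  3.7 22.5] [ 0.5003 -0.211   0.1266]
```

Emit:
{"api": "carry_out", "payload": {
  "claw": [4,4],
  "delta_pos": [
    [0,0,0],
    [0,0,0]
  ],
  "angular": [
    [0,0,-0.01],
    [0,0,-0.01]
  ]
}}

```text
clock: 13.15
position: [0.5002, -0.211, 0.1266]
ee_rot: [1.823, 2.555, 0.004]
force: [-4.4, 3.6, 21.5]
width: 0.537
gripper_force: 50.0
```

```bash
python3 o.py
```

```text
13.15 yaw 34.98 Tz -0.147 e7 -0.032 F [-4.4  3.6 21.5] [ 0.5002 -0.211   0.1266]
```

Emit:
{"api": "carry_out", "payload": {
  "claw": [4],
  "delta_pos": [
    [0,0,0]
  ],
  "angular": [
    [0,0,0]
  ]
}}

```text
clock: 13.25
position: [0.5003, -0.211, 0.1266]
ee_rot: [1.823, 2.555, 0.004]
force: [-4.5, 3.7, 22.3]
width: 0.54
gripper_force: 50.0
```

```bash
python3 o.py; python3 -c "
from h import *
for i in range(3): arm.get_image('top'); s=arm.observe(); print(np.round(s['ft_torque'],3))"
```

```text
13.25 yaw 34.97 Tz -0.128 e7 0.273 F [-4.5  3.7 22.3] [ 0.5003 -0.211   0.1266]
[ 0.637  1.017 -0.153]
[ 0.637  0.962 -0.13 ]
[ 0.707  1.005 -0.142]
```

Emit:
{"api": "carry_out", "payload": {
  "claw": [4,4],
  "delta_pos": [
    [0,0,0],
    [0,0,0]
  ],
  "angular": [
    [0,0,-0.01],
    [0,0,0]
  ]
}}

```text
clock: 13.6
position: [0.5003, -0.211, 0.1266]
ee_rot: [1.81, 2.564, 0.003]
force: [-4.0, 3.1, 22.6]
width: 0.54
gripper_force: 50.0
```

```bash
cat >> o.py <<'E'
print('mean Tz',round(np.mean([(arm.get_image('top'),arm.observe()['ft_torque'][2])[1] for i in range(2)]+[s['ft_torque'][2]]),3))
E
python3 o.py
```

```text
13.6 yaw 35.56 Tz -0.018 e7 0.171 F [-4.   3.1 22.6] [ 0.5003 -0.211   0.1266]
mean Tz -0.058
```

Emit:
{"api": "carry_out", "payload": {
  "claw": [4,4],
  "delta_pos": [
    [0,0,0],
    [0,0,0]
  ],
  "angular": [
    [0,0,-0.015],
    [0,0,-0.015]
  ]
}}

```text
clock: 13.9
position: [0.5002, -0.211, 0.1266]
ee_rot: [1.772, 2.591, 0.003]
force: [-4.8, 2.9, 22.9]
width: 0.536
gripper_force: 50.0
```

```bash
python3 o.py
```

```text
13.9 yaw 37.28 Tz -0.12 e7 -0.184 F [-4.8  2.9 22.9] [ 0.5002 -0.211   0.1266]
mean Tz -0.11
```

Emit:
{"api": "carry_out", "payload": {
  "claw": [4,4],
  "delta_pos": [
    [0,0,0],
    [0,0,0]
  ],
  "angular": [
    [0,0,-0.015],
    [0,0,-0.015]
  ]
}}

```text
clock: 14.2
position: [0.5002, -0.211, 0.1266]
ee_rot: [1.733, 2.617, 0.003]
force: [-4.5, 4.2, 22.4]
width: 0.539
gripper_force: 50.0
```

```bash
python3 o.py
```

```text
14.2 yaw 39.0 Tz -0.157 e7 -0.156 F [-4.5  4.2 22.4] [ 0.5002 -0.211   0.1266]
mean Tz -0.063
```

Emit:
{"api": "carry_out", "payload": {
  "claw": [4,4],
  "delta_pos": [
    [0,0,0],
    [0,0,0]
  ],
  "angular": [
    [0,0,-0.02],
    [0,0,-0.015]
  ]
}}

```text
clock: 14.5
position: [0.5003, -0.2109, 0.1266]
ee_rot: [1.686, 2.648, 0.003]
force: [-3.5, 3.6, 21.9]
width: 0.538
gripper_force: 50.0
```

```bash
python3 o.py
```

```text
14.5 yaw 41.02 Tz -0.122 e7 -0.096 F [-3.5  3.6 21.9] [ 0.5003 -0.2109  0.1266]
mean Tz -0.071
```

Emit:
{"api": "carry_out", "payload": {
  "claw": [4,4],
  "delta_pos": [
    [0,0,0],
    [0,0,0]
  ],
  "angular": [
    [0,0,-0.02],
    [0,0,-0.015]
  ]
}}

```text
clock: 14.8
position: [0.5002, -0.2109, 0.1266]
ee_rot: [1.64, 2.677, 0.003]
force: [-4.9, 3.6, 22.0]
width: 0.541
gripper_force: 50.0
```

```bash
python3 o.py
```

```text
14.8 yaw 43.02 Tz -0.148 e7 -0.094 F [-4.9  3.6 22. ] [ 0.5002 -0.2109  0.1266]
mean Tz -0.129
```

Emit:
{"api": "carry_out", "payload": {
  "claw": [4,4],
  "delta_pos": [
    [0,0,0],
    [0,0,0]
  ],
  "angular": [
    [0,0,-0.01],
    [0,0,-0.01]
  ]
}}

```text
clock: 15.1
position: [0.5002, -0.2109, 0.1266]
ee_rot: [1.613, 2.693, 0.003]
force: [-4.3, 3.4, 23.1]
width: 0.539
gripper_force: 50.0
```

```bash
python3 o.py
```

```text
15.1 yaw 44.15 Tz -0.07 e7 -0.048 F [-4.3  3.4 23.1] [ 0.5002 -0.2109  0.1266]
mean Tz -0.045
```

Emit:
{"api": "carry_out", "payload": {
  "claw": [4,4],
  "delta_pos": [
    [0,0,0],
    [0,0,0]
  ],
  "angular": [
    [0,0,-0.02],
    [0,0,-0.015]
  ]
}}

```text
clock: 15.4
position: [0.5002, -0.2109, 0.1266]
ee_rot: [1.565, 2.721, 0.003]
force: [-5.1, 4.5, 21.4]
width: 0.539
gripper_force: 50.0
```

```bash
python3 o.py
```

```text
15.4 yaw 46.17 Tz -0.111 e7 -0.076 F [-5.1  4.5 21.4] [ 0.5002 -0.2109  0.1266]
mean Tz -0.073
```

Emit:
{"api": "carry_out", "payload": {
  "claw": [4,4],
  "delta_pos": [
    [0,0,0],
    [0,0,0]
  ],
  "angular": [
    [0,0,-0.02],
    [0,0,-0.015]
  ]
}}

```text
clock: 15.7
position: [0.5002, -0.2108, 0.1266]
ee_rot: [1.518, 2.748, 0.003]
force: [-4.0, 3.3, 22.2]
width: 0.538
gripper_force: 50.0
```

```bash
python3 o.py
```

```text
15.7 yaw 48.18 Tz -0.107 e7 -0.083 F [-4.   3.3 22.2] [ 0.5002 -0.2108  0.1266]
mean Tz -0.06
```

Emit:
{"api": "carry_out", "payload": {
  "claw": [4,4],
  "delta_pos": [
    [0,0,0],
    [0,0,0]
  ],
  "angular": [
    [0,0,-0.02],
    [0,0,-0.015]
  ]
}}

```text
clock: 16.0
position: [0.5001, -0.2108, 0.1266]
ee_rot: [1.469, 2.774, 0.003]
force: [-4.9, 3.3, 22.6]
width: 0.537
gripper_force: 50.0
```

```bash
python3 o.py
```

```text
16.0 yaw 50.19 Tz -0.157 e7 -0.097 F [-4.9  3.3 22.6] [ 0.5001 -0.2108  0.1266]
mean Tz -0.138
```

Emit:
{"api": "carry_out", "payload": {
  "claw": [4,4],
  "delta_pos": [
    [0,0,0],
    [0,0,0]
  ],
  "angular": [
    [0,0,-0.01],
    [0,0,-0.01]
  ]
}}

```text
clock: 16.3
position: [0.5001, -0.2109, 0.1266]
ee_rot: [1.442, 2.788, 0.003]
force: [-4.4, 3.3, 22.7]
width: 0.54
gripper_force: 50.0
```

```bash
python3 o.py
```

```text
16.3 yaw 51.31 Tz -0.159 e7 -0.045 F [-4.4  3.3 22.7] [ 0.5001 -0.2109  0.1266]
mean Tz -0.104
```

Emit:
{"api": "carry_out", "payload": {
  "claw": [4,4],
  "delta_pos": [
    [0,0,0],
    [0,0,0]
  ],
  "angular": [
    [0,0,-0.015],
    [0,0,-0.015]
  ]
}}

```text
clock: 16.6
position: [0.5001, -0.2108, 0.1266]
ee_rot: [1.4, 2.81, 0.003]
force: [-4.1, 2.9, 22.1]
width: 0.537
gripper_force: 50.0
```

```bash
python3 o.py
```

```text
16.6 yaw 53.04 Tz -0.052 e7 -0.182 F [-4.1  2.9 22.1] [ 0.5001 -0.2108  0.1266]
mean Tz -0.065
```

Emit:
{"api": "carry_out", "payload": {
  "claw": [4,4],
  "delta_pos": [
    [0,0,0],
    [0,0,0]
  ],
  "angular": [
    [0,0,-0.02],
    [0,0,-0.015]
  ]
}}

```text
clock: 16.9
position: [0.5001, -0.2108, 0.1266]
ee_rot: [1.35, 2.834, 0.003]
force: [-4.4, 2.9, 22.8]
width: 0.537
gripper_force: 50.0
```

```bash
python3 o.py
```

```text
16.9 yaw 55.06 Tz -0.061 e7 -0.106 F [-4.4  2.9 22.8] [ 0.5001 -0.2108  0.1266]
mean Tz -0.06
```

Emit:
{"api": "carry_out", "payload": {
  "claw": [4,4],
  "delta_pos": [
    [0,0,0],
    [0,0,0]
  ],
  "angular": [
    [0,0,-0.02],
    [0,0,-0.015]
  ]
}}

```text
clock: 17.2
position: [0.5001, -0.2108, 0.1266]
ee_rot: [1.3, 2.857, 0.003]
force: [-3.7, 3.5, 22.8]
width: 0.536
gripper_force: 50.0
```

```bash
python3 o.py
```

```text
17.2 yaw 57.06 Tz -0.13 e7 -0.091 F [-3.7  3.5 22.8] [ 0.5001 -0.2108  0.1266]
mean Tz -0.04
```

Emit:
{"api": "carry_out", "payload": {
  "claw": [4,4],
  "delta_pos": [
    [0,0,0],
    [0,0,0]
  ],
  "angular": [
    [0,0,-0.02],
    [0,0,-0.015]
  ]
}}

```text
clock: 17.5
position: [0.5001, -0.2108, 0.1266]
ee_rot: [1.25, 2.879, 0.003]
force: [-4.0, 4.3, 22.1]
width: 0.539
gripper_force: 50.0
```

```bash
python3 o.py
```

```text
17.5 yaw 59.07 Tz -0.127 e7 -0.104 F [-4.   4.3 22.1] [ 0.5001 -0.2108  0.1266]
mean Tz -0.108
```

Emit:
{"api": "carry_out", "payload": {
  "claw": [4,4],
  "delta_pos": [
    [0,0,0],
    [0,0,0]
  ],
  "angular": [
    [0,0,-0.015],
    [0,0,-0.015]
  ]
}}

```text
clock: 17.8
position: [0.5, -0.2108, 0.1266]
ee_rot: [1.207, 2.898, 0.003]
force: [-4.4, 3.5, 22.6]
width: 0.539
gripper_force: 50.0
```

```bash
python3 o.py
```

```text
17.8 yaw 60.78 Tz -0.085 e7 -0.148 F [-4.4  3.5 22.6] [ 0.5    -0.2108  0.1266]
mean Tz -0.07
```

Emit:
{"api": "carry_out", "payload": {
  "claw": [4,4],
  "delta_pos": [
    [0,0,0],
    [0,0,0]
  ],
  "angular": [
    [0,0,-0.02],
    [0,0,-0.015]
  ]
}}

```text
clock: 18.1
position: [0.5, -0.2108, 0.1266]
ee_rot: [1.156, 2.918, 0.002]
force: [-4.6, 4.8, 22.2]
width: 0.537
gripper_force: 50.0
```

```bash
python3 o.py
```

```text
18.1 yaw 62.79 Tz -0.157 e7 -0.097 F [-4.6  4.8 22.2] [ 0.5    -0.2108  0.1266]
mean Tz -0.164
```

Emit:
{"api": "carry_out", "payload": {
  "claw": [4,4],
  "delta_pos": [
    [0,0,0],
    [0,0,0]
  ],
  "angular": [
    [0,0,-0.007],
    [0,0,0]
  ]
}}

```text
clock: 18.4
position: [0.5, -0.2108, 0.1266]
ee_rot: [1.146, 2.922, 0.002]
force: [-4.7, 3.7, 22.5]
width: 0.536
gripper_force: 50.0
```

```bash
python3 o.py
```

```text
18.4 yaw 63.16 Tz -0.117 e7 0.2 F [-4.7  3.7 22.5] [ 0.5    -0.2108  0.1266]
mean Tz -0.108
```

Only friction so far; I continue.

Emit:
{"api": "carry_out", "payload": {
  "claw": [4,4],
  "delta_pos": [
    [0,0,0],
    [0,0,0]
  ],
  "angular": [
    [0,0,-0.015],
    [0,0,-0.015]
  ]
}}

```text
clock: 18.7
position: [0.5, -0.2108, 0.1266]
ee_rot: [1.102, 2.939, 0.002]
force: [-5.7, 4.1, 22.0]
width: 0.534
gripper_force: 50.0
```

```bash
python3 o.py
```

```text
18.7 yaw 64.9 Tz -0.121 e7 -0.162 F [-5.7  4.1 22. ] [ 0.5    -0.2108  0.1266]
mean Tz -0.062
```

Emit:
{"api": "carry_out", "payload": {
  "claw": [4,4],
  "delta_pos": [
    [0,0,0],
    [0,0,0]
  ],
  "angular": [
    [0,0,-0.02],
    [0,0,-0.015]
  ]
}}

```text
clock: 19.0
position: [0.5, -0.2108, 0.1266]
ee_rot: [1.05, 2.958, 0.002]
force: [-4.2, 3.7, 22.1]
width: 0.536
gripper_force: 50.0
```

```bash
python3 o.py
```

```text
19.0 yaw 66.91 Tz -0.086 e7 -0.116 F [-4.2  3.7 22.1] [ 0.5    -0.2108  0.1266]
mean Tz -0.109
```

Emit:
{"api": "carry_out", "payload": {
  "claw": [4,4],
  "delta_pos": [
    [0,0,0],
    [0,0,0]
  ],
  "angular": [
    [0,0,-0.02],
    [0,0,-0.015]
  ]
}}

```text
clock: 19.3
position: [0.5, -0.2108, 0.1266]
ee_rot: [0.998, 2.976, 0.002]
force: [-4.7, 4.1, 22.4]
width: 0.537
gripper_force: 50.0
```

```bash
python3 o.py
```

```text
19.3 yaw 68.92 Tz -0.057 e7 -0.138 F [-4.7  4.1 22.4] [ 0.5    -0.2108  0.1266]
mean Tz -0.076
```

Emit:
{"api": "carry_out", "payload": {
  "claw": [4,4],
  "delta_pos": [
    [0,0,0],
    [0,0,0]
  ],
  "angular": [
    [0,0,-0.02],
    [0,0,-0.015]
  ]
}}

```text
clock: 19.6
position: [0.5, -0.2108, 0.1266]
ee_rot: [0.946, 2.993, 0.002]
force: [-4.9, 3.5, 22.9]
width: 0.536
gripper_force: 50.0
```

```bash
python3 o.py
```

```text
19.6 yaw 70.92 Tz -0.003 e7 -0.136 F [-4.9  3.5 22.9] [ 0.5    -0.2108  0.1266]
mean Tz -0.063
```

Emit:
{"api": "carry_out", "payload": {
  "claw": [4,4],
  "delta_pos": [
    [0,0,0],
    [0,0,0]
  ],
  "angular": [
    [0,0,-0.02],
    [0,0,-0.015]
  ]
}}

```text
clock: 19.9
position: [0.5, -0.2109, 0.1266]
ee_rot: [0.893, 3.009, 0.002]
force: [-5.3, 3.5, 22.5]
width: 0.539
gripper_force: 50.0
```

```bash
python3 o.py
```

```text
19.9 yaw 72.92 Tz -0.081 e7 -0.109 F [-5.3  3.5 22.5] [ 0.5    -0.2109  0.1266]
mean Tz -0.05
```

Emit:
{"api": "carry_out", "payload": {
  "claw": [4,4],
  "delta_pos": [
    [0,0,0],
    [0,0,0]
  ],
  "angular": [
    [0,0,-0.02],
    [0,0,-0.015]
  ]
}}

```text
clock: 20.2
position: [0.4999, -0.2109, 0.1266]
ee_rot: [0.841, 3.024, 0.002]
force: [-4.8, 3.6, 23.0]
width: 0.537
gripper_force: 50.0
```

```bash
python3 o.py
```

```text
20.2 yaw 74.93 Tz -0.132 e7 -0.074 F [-4.8  3.6 23. ] [ 0.4999 -0.2109  0.1266]
mean Tz -0.06
```

Emit:
{"api": "carry_out", "payload": {
  "claw": [4,4],
  "delta_pos": [
    [0,0,0],
    [0,0,0]
  ],
  "angular": [
    [0,0,-0.02],
    [0,0,-0.015]
  ]
}}

```text
clock: 20.5
position: [0.4998, -0.2111, 0.1266]
ee_rot: [0.788, 3.038, 0.001]
force: [-5.5, 2.7, 22.2]
width: 0.538
gripper_force: 50.0
```

```bash
python3 o.py; python3 -c "
from h import *
save(arm.get_image('wrist'),'w4')"
```

```text
20.5 yaw 76.91 Tz -0.229 e7 0.023 F [-5.5  2.7 22.2] [ 0.4998 -0.2111  0.1266]
mean Tz -0.237
```

View pics/w4.png

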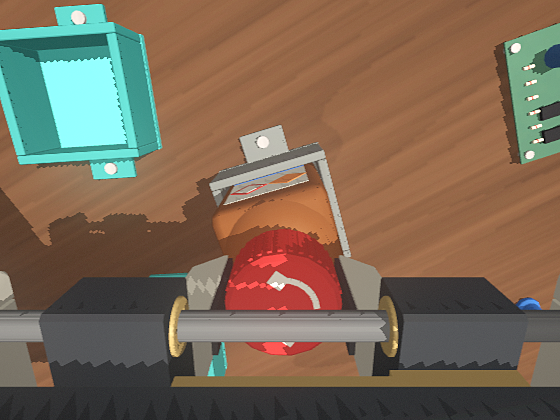

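The end stop is felt (0.24 Nm, clearly above friction), and the cap turned with the gripper (arrow still at (280,283)). I back off 3° and lift.

Emit:
{"api": "carry_out", "payload": {
  "claw": [4,4,4,4,4,4,4,4],
  "delta_pos": [
    [0,0,0],
    [0,0,0],
    [0,0,0],
    [0,0,-0.2],
    [0,0,-0.2],
    [0,0,-0.2],
    [0,0,-0.2],
    [0,0,0]
  ],
  "angular": [
    [0,0,0.026],
    [0,0,0.026],
    [0,0,0],
    [0,0,0],
    [0,0,0],
    [0,0,0],
    [0,0,0],
    [0,0,0]
  ]
}}

```text
clock: 21.45
position: [0.4997, -0.211, 0.1336]
ee_rot: [0.867, 3.017, 0.001]
force: [-1.4, 0.3, 9.3]
width: 0.538
gripper_force: 50.0
```

```bash
python3 o.py
```

```text
21.45 yaw 73.92 Tz -0.034 e7 -0.023 F [-1.4  0.3  9.3] [ 0.4997 -0.211   0.1336]
mean Tz 0.018
```

Emit:
{"api": "carry_out", "payload": {
  "claw": [4,4,4,4,4],
  "delta_pos": [
    [0,0,-0.2],
    [0,0,-0.2],
    [0,0,-0.2],
    [0,0,-0.2],
    [0,0,0]
  ],
  "angular": [
    [0,0,0],
    [0,0,0],
    [0,0,0],
    [0,0,0],
    [0,0,0]
  ]
}}

```text
clock: 22.05
position: [0.4988, -0.2108, 0.1407]
ee_rot: [-0.868, -3.019, -0.0]
force: [-0.5, 0.6, 0.3]
width: 0.539
gripper_force: 50.0
```

```bash
python3 o.py
```

```text
22.05 yaw 73.92 Tz -0.014 e7 -0.023 F [-0.5  0.6  0.3] [ 0.4988 -0.2108  0.1407]
mean Tz -0.0
```

Emit:
{"api": "carry_out", "payload": {
  "claw": [4,4,4,4,4,4,4,4,4,4],
  "delta_pos": [
    [0,0,-0.5],
    [0,0,-0.5],
    [0,0,-0.5],
    [0,0,-1],
    [0,0,-1.5],
    [0,0,-1.5],
    [0,0,-1.5],
    [0,0,-1.5],
    [0,0,-1.5],
    [0,0,0]
  ],
  "angular": [
    [0,0,0],
    [0,0,0],
    [0,0,0],
    [0,0,0],
    [0,0,0],
    [0,0,0],
    [0,0,0],
    [0,0,0],
    [0,0,0],
    [0,0,0]
  ]
}}

```text
clock: 23.15
position: [0.4999, -0.2114, 0.2431]
ee_rot: [0.867, 3.015, 0.0]
force: [0.1, -0.1, -0.5]
width: 0.537
gripper_force: 50.0
```

```bash
python3 -c "
from h import *
to([.478,.187,.24])
p=arm.get_image('side')
save({'frame':cv2.resize(p['frame'][180:370,160:360],(800,600)[0:2] if 0 else (600,570))},'s2')"
```

```text
t 23.15 pos [ 0.4999 -0.2114  0.2431] F [ 0.15 -0.1  -0.54] T [-0.084  0.006  0.016] q [-0.    0.29  0.39  1.78 -0.12  1.09  1.44] w 0.537 g 50.0
[[-0.847, 0.531, 0.004], [0.531, 0.847, -0.001], [-0.004, 0.001, -1.0]] tool cm [23.02 32.59  0.26]
```

View pics/s2.png

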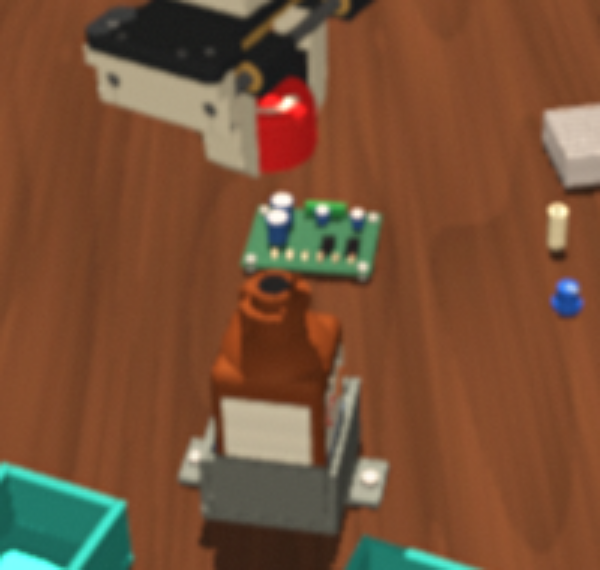

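Cap is off and held level; the bottle with its open neck (crop (275,285)) stands in the holder. Now to the mat.

Emit:
{"api": "carry_out", "payload": {
  "claw": [4,4,4,4,4,4,4,4,4,4,4,4,4,4,4],
  "delta_pos": [
    [1,1.4,0],
    [1.7,2.4,0],
    [1.7,2.4,0],
    [1.7,2.4,0],
    [1.7,2.4,0],
    [1.7,2.4,0],
    [1.7,2.4,0],
    [1.7,2.4,0],
    [1.7,2.4,0],
    [1.7,2.4,0],
    [1.7,2.4,0],
    [1.7,2.4,0],
    [1.7,2.4,0],
    [1.6,2.4,0],
    [0,0,0]
  ],
  "angular": [
    [0,0,0],
    [0,0,0],
    [0,0,0],
    [0,0,0],
    [0,0,0],
    [0,0,0],
    [0,0,0],
    [0,0,0],
    [0,0,0],
    [0,0,0],
    [0,0,0],
    [0,0,0],
    [0,0,0],
    [0,0,0],
    [0,0,0]
  ]
}}

```text
clock: 24.7
position: [0.4758, 0.192, 0.2397]
ee_rot: [-0.859, -3.02, -0.001]
force: [0.2, 0.3, -0.5]
width: 0.537
gripper_force: 50.0
```

```bash
python3 -c "
from h import *
to([.478,.187,.012])"
```

```text
t 24.7 pos [0.4758 0.192  0.2397] F [ 0.23  0.29 -0.53] T [0.009 0.006 0.025] q [-0.62  0.24  0.16  1.83 -0.04  1.07  0.58] w 0.537 g 50.0
[[-0.85, 0.526, -0.001], [0.526, 0.85, 0.001], [0.002, 0.0, -1.0]] tool cm [-0.49 -0.31 22.77]
```

Emit:
{"api": "carry_out", "payload": {
  "claw": [4,4,4,4,4,4,4,4,4,4,4],
  "delta_pos": [
    [-0.4,-0.25,0],
    [0,0,1.5],
    [0,0,2.5],
    [0,0,3],
    [0,0,3],
    [0,0,3],
    [0,0,3],
    [0,0,2.5],
    [0,0,1.5],
    [0,0,0.8],
    [0,0,0]
  ],
  "angular": [
    [0,0,0],
    [0,0,0],
    [0,0,0],
    [0,0,0],
    [0,0,0],
    [0,0,0],
    [0,0,0],
    [0,0,0],
    [0,0,0],
    [0,0,0],
    [0,0,0]
  ]
}}

```text
clock: 25.8
position: [0.4788, 0.1817, 0.0318]
ee_rot: [-0.87, -3.018, 0.003]
force: [0.2, -0.5, -0.3]
width: 0.535
gripper_force: 50.0
```

```bash
python3 -c "
from h import *
to([.478,.187,.010])"
```

```text
t 25.8 pos [0.4788 0.1817 0.0318] F [ 0.22 -0.5  -0.25] T [-0.08   0.02   0.016] q [-0.56  0.51  0.12  2.05 -0.11  0.59  0.65] w 0.535 g 50.0
[[-0.846, 0.532, -0.002], [0.532, 0.846, -0.001], [0.001, -0.002, -1.0]] tool cm [0.35 0.41 2.18]
```

Emit:
{"api": "carry_out", "payload": {
  "claw": [4,4,4,4,4,4],
  "delta_pos": [
    [0.3,0.35,0],
    [0,0,0.8],
    [0,0,0.6],
    [0,0,0.4],
    [0,0,0.2],
    [0,0,0]
  ],
  "angular": [
    [0,0,0],
    [0,0,0],
    [0,0,0],
    [0,0,0],
    [0,0,0],
    [0,0,0]
  ]
}}

```text
clock: 26.4
position: [0.4783, 0.1877, 0.0123]
ee_rot: [-0.868, -3.019, 0.001]
force: [-0.8, -0.4, -0.3]
width: 0.539
gripper_force: 50.0
```

```bash
python3 -c "
from h import *
to([.478,.187,.007])"
```

```text
t 26.4 pos [0.4783 0.1877 0.0123] F [-0.77 -0.44 -0.26] T [-0.054 -0.042 -0.017] q [-0.56  0.55  0.11  2.06 -0.11  0.54  0.64] w 0.539 g 50.0
[[-0.847, 0.531, -0.001], [0.531, 0.847, -0.0], [0.0, -0.0, -1.0]] tool cm [-0.02 -0.07  0.53]
```

Emit:
{"api": "carry_out", "payload": {
  "claw": [4,4,4,4],
  "delta_pos": [
    [0,0,0.15],
    [0,0,0.15],
    [0,0,0.1],
    [0,0,0]
  ],
  "angular": [
    [0,0,0],
    [0,0,0],
    [0,0,0],
    [0,0,0]
  ]
}}

```text
clock: 26.8
position: [0.4784, 0.1878, 0.0085]
ee_rot: [-0.868, -3.019, 0.0]
force: [-0.5, 0.5, -0.9]
width: 0.537
gripper_force: 50.0
```

Emit:
{"api": "carry_out", "payload": {
  "claw": [4,4],
  "delta_pos": [
    [0,0,0.05],
    [0,0,0]
  ],
  "angular": [
    [0,0,0],
    [0,0,0]
  ]
}}

```text
clock: 27.0
position: [0.4785, 0.1878, 0.0081]
ee_rot: [0.868, 3.019, 0.0]
force: [0.3, 0.7, 0.0]
width: 0.535
gripper_force: 50.0
```

Emit:
{"api": "carry_out", "payload": {
  "claw": [4,4,4],
  "delta_pos": [
    [0,0,0.05],
    [0,0,0.03],
    [0,0,0]
  ],
  "angular": [
    [0,0,0],
    [0,0,0],
    [0,0,0]
  ]
}}

```text
clock: 27.3
position: [0.4785, 0.1878, 0.0073]
ee_rot: [-0.868, -3.019, -0.0]
force: [0.6, 0.1, -0.8]
width: 0.538
gripper_force: 50.0
```

```bash
python3 o.py
```

```text
27.3 yaw 73.92 Tz -0.039 e7 0.002 F [ 0.6  0.1 -0.8] [0.4785 0.1878 0.0073]
mean Tz -0.002
```

Emit:
{"api": "carry_out", "payload": {
  "claw": [4,4,4],
  "delta_pos": [
    [0,0,0.04],
    [0,0,0],
    [0,0,0]
  ],
  "angular": [
    [0,0,0],
    [0,0,0],
    [0,0,0]
  ]
}}

```text
clock: 27.7
position: [0.4785, 0.1879, 0.0069]
ee_rot: [0.868, 3.019, 0.0]
force: [-0.3, -0.0, -0.2]
width: 0.539
gripper_force: 50.0
```

Emit:
{"api": "carry_out", "payload": {
  "claw": [4,4,4],
  "delta_pos": [
    [0,0,0.03],
    [0,0,0],
    [0,0,0]
  ],
  "angular": [
    [0,0,0],
    [0,0,0],
    [0,0,0]
  ]
}}

```text
clock: 28.0
position: [0.4785, 0.1878, 0.0066]
ee_rot: [0.868, 3.019, 0.0]
force: [-0.1, -0.2, -0.4]
width: 0.539
gripper_force: 50.0
```

Emit:
{"api": "carry_out", "payload": {
  "claw": [4,4,4],
  "delta_pos": [
    [0,0,0.05],
    [0,0,0],
    [0,0,0]
  ],
  "angular": [
    [0,0,0],
    [0,0,0],
    [0,0,0]
  ]
}}

```text
clock: 28.3
position: [0.4785, 0.1879, 0.0062]
ee_rot: [0.868, 3.019, 0.0]
force: [-1.5, 0.6, 1.9]
width: 0.537
gripper_force: 50.0
```

Emit:
{"api": "carry_out", "payload": {
  "claw": [4,4,4],
  "delta_pos": [
    [0,0,0.04],
    [0,0,0],
    [0,0,0]
  ],
  "angular": [
    [0,0,0],
    [0,0,0],
    [0,0,0]
  ]
}}

```text
clock: 28.6
position: [0.4785, 0.1879, 0.0062]
ee_rot: [0.868, 3.019, 0.0]
force: [-2.5, -0.8, 8.4]
width: 0.535
gripper_force: 50.0
```

Contact with the cork. I ease off, open, and retreat straight up.

Emit:
{"api": "carry_out", "payload": {
  "claw": [4,4,5.2,5.4,5.8,6.4,7,7.5,7.5,7.5],
  "delta_pos": [
    [0,0,-0.04],
    [0,0,0],
    [0,0,0],
    [0,0,0],
    [0,0,0],
    [0,0,0],
    [0,0,0],
    [0,0,0],
    [0,0,0],
    [0,0,0]
  ],
  "angular": [
    [0,0,0],
    [0,0,0],
    [0,0,0],
    [0,0,0],
    [0,0,0],
    [0,0,0],
    [0,0,0],
    [0,0,0],
    [0,0,0],
    [0,0,0]
  ],
  "force": 10
}}

```text
clock: 29.6
position: [0.4785, 0.1878, 0.0061]
ee_rot: [0.868, 3.019, 0.0]
force: [-0.3, -0.4, -0.1]
width: 0.819
gripper_force: 0.0
```

Emit:
{"api": "carry_out", "payload": {
  "claw": [7.5,7.5,7.5,7.5,7.5,7.5,7.5,7.5,7.5,7.5,7.5],
  "delta_pos": [
    [0,0,-0.5],
    [0,0,-1],
    [0,0,-1.5],
    [0,0,-2],
    [0,0,-2.5],
    [0,0,-2.5],
    [0,0,-2.5],
    [0,0,-2.5],
    [0,0,-2.5],
    [0,0,-1],
    [0,0,0]
  ],
  "angular": [
    [0,0,0],
    [0,0,0],
    [0,0,0],
    [0,0,0],
    [0,0,0],
    [0,0,0],
    [0,0,0],
    [0,0,0],
    [0,0,0],
    [0,0,0],
    [0,0,0]
  ]
}}

```text
clock: 30.7
position: [0.4792, 0.1882, 0.1928]
ee_rot: [0.867, 3.017, 0.004]
force: [-0.5, -0.8, -0.5]
width: 0.817
gripper_force: 0.0
```

```bash
python3 o.py; python3 -c "
from h import *
p=arm.get_image('side')
save({'frame':cv2.resize(p['frame'][140:360,160:400],(720,600))},'s3')
p=arm.get_image('wrist')
for r in arm.place_of('cap_top',p)[:1]: print(r['conf'],atz(p,r['centre'],.036))
for r in arm.place_of('mat',p)[:1]: print(r['conf'],atz(p,r['centre'],0))"
```

```text
30.7 yaw 73.92 Tz 0.031 e7 -0.058 F [-0.5 -0.8 -0.5] [0.4792 0.1882 0.1928]
mean Tz -0.0
0.85 [0.48278097 0.18611577 0.036     ]
```

View pics/s3.png

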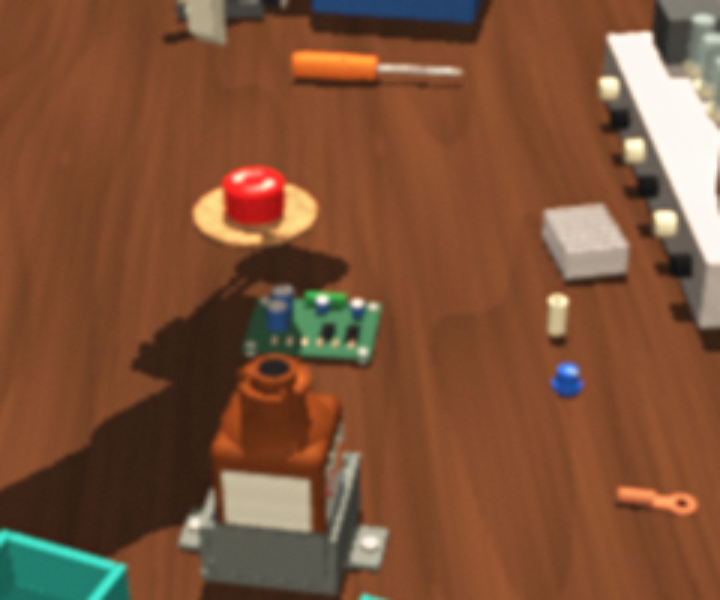

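The cap stands upright, centred on the mat (crop (254,195)). The bottle is upright in its holder, the bystanders have not moved, and the gripper is clear.

```bash
python3 -c "
from cell import arm
print(arm.sign_off())"
```

```text
the job is handed in; nothing more can be done
None
```

The cap is off and stands right way up near the centre of the cork mat; the bottle is still upright in its holder, and I have handed the job in at about 31 s (the end stop read about 0.24 Nm, past the 0.15 Nm you gave for stopping but under 0.3).

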